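Hang the brush tray on the drying rail

ROBOT

A 6-joint arm with a two-finger parallel gripper is mounted at the origin on the work surface. World frame = base frame: x ahead of the robot, y to its left, z up, the work surface at z = 0. Lengths are in m, angles in rad, forces in N, time in s.
With the tool pointing down it reaches from about 0.4 to 0.925 m from the base axis. Payload 12.5 kg.
Tool frame: the origin (TCP) lies between the finger pads; the fingertips stand 11 mm ahead of it and the grasp point (between the pads) lies 8 mm behind it; z points along the fingers, y is the direction in which the jaws open and shut (so a half turn about z gives the same grasp; the last joint's range is limited). The gripper opens to 95 mm and grips with 3 to 60 N. Pads are 20 mm wide; open, the fingers measure 119 mm over their backs; the gripper's body (75 mm by 180 mm) begins 59 mm behind the grasp point.
Start: joints at [-1.227, 0.491, 1.559, -0, 1.092, -0.106], TCP at [0.272, -0.563, 0.226] pointing down, gripper open.
Joint ranges: [-3.1, 3.1], [-0.84, 2.19], [0.05, 2.79], [-1.13, 4.28], [0.06, 2.93], [-2.69, 2.69]. Speed limits (rad/s): [2.22, 2.22, 2.79, 3.14, 3.14, 3.14].

INTERFACE

Orientations are given as a rotation vector (axis times angle).
In Python, from rig import readout, camera, camera_info, order gives the robot as it stands.
- The arm moves only by the tool apply_moves, never from a script. Its argument "moves" is text: rows parted by semicolons, each of 7 numbers parted by spaces: the shift along the tool's x, y, z in mm, then the turn, a rotation vector about the tool's x, y, z in rad, then the opening, from -1 (shut) to 1 (fully open), so that 0 is half open. A call has 1 to 10 rows; each row is the pose to reach, as a shift and turn from the pose commanded when the call began, along the tool's axes at that moment; what a row does not reach only later rows make up. A row lasts 1/8 s, in which the tool goes at most 62.5 mm and 10.7 degrees, less where a joint would pass 70% of its speed; a pose out of reach is approached as far as the arm can. A call with a gripper value outside its range is refused whole. The fingers move at their own pace and stop on an object; "squeeze" is the grip in N (left out, the last holds). Time passes only in rows, so rows that repeat a pose let the fingers close. It gives the time, the measured TCP pose, the force and the opening at its end, in the units of the state.
- readout.get_state(): the state, without advancing time (a new reading comes with each control period).
- camera(name): name is "scene" or "top" or "wrist"; returns the picture (384x512x3 uint8, blue, green, red); there is no depth.
- camera_info(name): a dict with "fx", "fy", "cx", "cy" (pixels), "distortion" ([k1, k2, p1, p2, k3] as OpenCV has them; the pictures are not rectified), "cam_to_world" (4x4, takes a point from camera to world coordinates). Camera axes: x right, y down, z forward; pixel columns grow to the right and rows downward; lengths in m; the calibration is good to about 2 mm. A picture is of the moment at which its call begins: read the wrist's pose just before it. camera_info takes no time and is no camera call; for the wrist camera it gives the pose at the moment of the call.
- order.job_done(): hands the job in, once; it reports no verdict.
The state is a dict: "t": time; "qpos": joint angles; "joint_velocities": joint speeds; "joint_torque": joint torques, N m; "position": TCP position; "orientation": TCP orientation; "force": force on the tool from outside, world axes, zero at the start; "wrist_torque": the same for the moment, N m; "gripper_width": finger opening in m.
Only numpy, scipy, OpenCV 4.12 (cv2) and the standard library are available. Lean on these libraries where they do the work, as an engineer would, in place of code of your own. Each camera call takes 0.05 s, during which the arm holds its last target.

TASK

Take the steel S-hook out of its wooden block and hook it over the drying rail, near the middle, and let go of it. Then hang the long brush tray by its wire bail from the hook's lower curl, so that it hangs freely, level and at rest below the hook. Leave the straight scraper, which has the same wooden grip, in its own block.

Things in the scene. Friction and masses are not known exactly. Their poses are not given: they have to be found in the camera images.
- hook_grip (a point): Centre of the S-hook's square wooden grip (22 x 22 mm, 50 tall): pinch it from above. z up. Hook: flat steel bar 14 mm wide (y), 4 thick, an S in its x-z plane, x -24 to 24, reaching 171 mm below this point. Upper curl: inner radius 20, centre 47 mm below, mouth to +x under its tip (51 mm below). Hung, this point is 34 mm above the rail's axis. Starts 32 mm deep in a block's slot: pull straight up.
- hook_curl (a point): Centre of the S-hook's lower curl, 147 mm below its grip; axes as the grip's. Inner radius 20 mm; open above and to -x, its free tip at x = -22 mm, 4 mm above this point; spine on the +x side. From 28 mm above this point upwards the bar crosses from x = 22 over to x = -22 (68 mm above). A bail bar hanging in the curl has its axis 16 mm below this point, at x = 0.
- tray_mid (a point): Centre of the open plywood brush tray: 240 (x) x 48 (y) x 40 mm, walls 4, 0.15 kg, on the table. z up. Fixed to its middle stands a stiff wire bail: level 7 mm bar along y at x = 0, axis 90 mm above this point, legs at y = -22 and 22. Same both ways round. To keep the gripper clear of hook and rail, grasp from above across its width, near the end facing the robot (92 mm from this point), firmly.
- rail_mid (a point): Middle of the drying rail, on the axis of its round steel bar: 14 mm thick, 320 long, along y, 275 above the table. z up, x level, pointing away from the robot. Carried by a single fixed post at y = +160 mm (foot 160 x 110 x 16 mm); the other end (y = -160 mm) is free, with a 22 mm ball. Nothing else stands below the bar.
- scraper_grip (a point): Leave alone: centre of the same wooden grip on a straight scraper (steel blade and shank, no curls), as tall as the S-hook and standing in the other, equal wooden block (92 x 50 x 44 mm).
Mind the look-alikes: they are no part of the job. What is meant by the part that bears tray_mid is not orange, and is the smaller of those in its own colour.

How it is judged:
On the way, in this order (a step that is already met when the one before it is completed fails the run):
1. the S-hook hangs on the rail, let go (x of hook_grip in the frame of rail_mid between -0.015 and 0.015 m and y of hook_grip in the frame of rail_mid between -0.1 and 0.1 m and z of hook_grip in the frame of rail_mid between 0.025 and 0.043 m and angle between hook_grip's own z axis and vertical below 0.21 rad and contact force between hook and rail above 0.3 N and contact force between the fingers and hook below 0.1 N), for 0.2 s.
2. the tray hangs from the hook's lower curl, let go (x of hook_grip in the frame of rail_mid between -0.015 and 0.015 m and y of hook_grip in the frame of rail_mid between -0.1 and 0.1 m and z of hook_grip in the frame of rail_mid between 0.025 and 0.043 m and angle between each of hook_grip, tray_mid's own z axis and vertical below 0.21 rad and contact force between hook and rail above 0.3 N and x of tray_mid in the frame of hook_grip between -0.045 and 0.045 m and y of tray_mid in the frame of hook_grip between -0.025 and 0.025 m and z of tray_mid in the frame of hook_grip between -0.267 and -0.237 m and contact force between tray and hook above 0.4 N and contact force between the fingers and tray below 0.1 N), for 0.2 s.
At the end, for the whole second after the job is handed in: S-hook on the rail (grip 25 to 43 mm above its axis, 15 mm crosswise, 100 mm of the middle) and carrying the tray (centre 237 to 267 mm below the grip, within 45 mm along the hook's x, 25 mm along y), both upright within 12 degrees, let go and at rest (0.05 m/s, tray 0.5 rad/s) (all of step 2 and contact force between the fingers and hook below 0.1 N and linear speed of each of tray, hook below 0.05 m/s and angular speed of tray below 0.5 rad/s); the robot touches nothing.
It fails at once if the scraper is moved (more than 30 mm) (distance of scraper_grip from where it was at the start of the episode above 0.03 m).
It also fails if it takes over 72 s, if anything falls off the work surface, if the arm or the gripper's body presses on something with over 40 N, if the wrist force passes 120 N, or if a joint passes its speed limit or range.

## Working session

There is one attempt and no reset: what is moved stays moved. The work goes in short steps, Python scripts to look and compute and a tool call to move; the robot and the scene stay as the last step left them, time stands still between calls to the robot, and variables do not carry over. Pictures are saved under pics/ and viewed, and the job is handed in when it is done.

Besides the shell and the picture viewer there is one more tool, called after "Request:" as a command line: name --argument value ..., lists and objects as JSON in quotes. apply_moves: Moves the arm, as the interface text tells. Its arguments: {"type":"object","properties":{"moves":{"type":"string"},"squeeze":{"type":"number"}},"required":["moves"]}

```bash
ls; mkdir -p pics; python3 - <<'E'
from rig import readout, camera, camera_info
import cv2, numpy as np
s=readout.get_state(); print(s)
for n in ["scene","top","wrist"]:
    i=camera_info(n); print(n,{k:np.round(v,4).tolist() for k,v in i.items()})
    cv2.imwrite(f"pics/{n}0.png",camera(n))
E
```

```text
pics
{'t': 0.0, 'qpos': array([-1.22662601e+00,  4.91557742e-01,  1.55948969e+00,  9.42465842e-06,
        1.09171663e+00, -1.05623308e-01]), 'joint_velocities': array([ 0.0009327 , -0.00059905,  0.00057731,  0.00096169, -0.00071632,
        0.00037163]), 'joint_torque': array([-7.59829782e-04, -6.12646222e+01, -2.58174384e+01,  6.92796987e-02,
        4.82655130e-02, -1.15825665e-04]), 'position': array([ 0.27165992, -0.56258914,  0.22504902]), 'orientation': array([-3.06134507e+00, -7.00327044e-01,  2.05831380e-04]), 'force': array([ 0.05169558, -0.23290613,  0.2587793 ]), 'wrist_torque': array([0.01518108, 0.03279174, 0.02202393]), 'gripper_width': 0.09516061992404491}
scene {'fx': 494.6109, 'fy': 494.6109, 'cx': 256.8083, 'cy': 196.6857, 'distortion': [-0.0364, 0.0, 0.0, 0.0, 0.0], 'cam_to_world': [[0.3852, 0.5195, -0.7627, 1.3178], [0.9227, -0.232, 0.308, -0.3745], [-0.0169, -0.8224, -0.5687, 0.8247], [0.0, 0.0, 0.0, 1.0]]}
top {'fx': 425.7228, 'fy': 425.7228, 'cx': 252.2941, 'cy': 198.2939, 'distortion': [0.0506, 0.0, 0.0, 0.0, 0.0], 'cam_to_world': [[-0.015, -0.9928, 0.1186, 0.2847], [-0.9999, 0.0148, -0.0027, -0.0357], [0.0009, -0.1186, -0.9929, 1.4798], [0.0, 0.0, 0.0, 1.0]]}
wrist {'fx': 270.9195, 'fy': 270.9195, 'cx': 258.4017, 'cy': 197.0576, 'distortion': [-0.0104, 0.0, 0.0, 0.0, 0.0], 'cam_to_world': [[0.4353, -0.8606, -0.2644, 0.3467], [-0.9003, -0.4164, -0.1267, -0.5259], [-0.0011, 0.2932, -0.9561, 0.3842], [0.0, 0.0, 0.0, 1.0]]}
```

View pics/scene0.png

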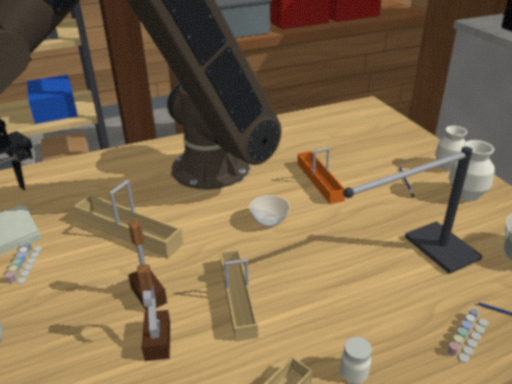

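View pics/top0.png

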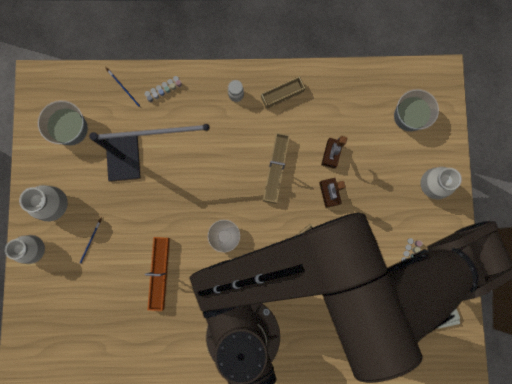

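View pics/wrist0.png

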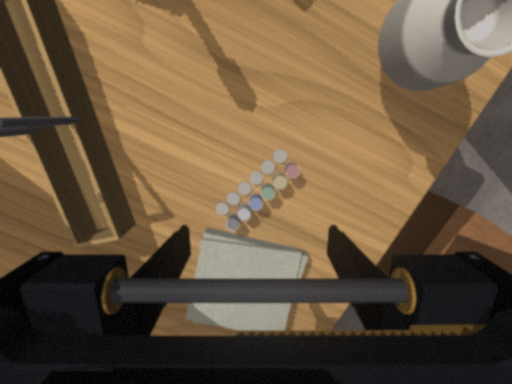

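Scene picture: the trays with a bail are orange (scene 320,177), large plywood (128,225) and smaller plywood (238,295). The small plywood box at scene (290,375) / top (283,94) shows no bail. The two grips are in brown blocks at scene (140,270) and (155,330). I'll enlarge both areas.

```bash
cat > h.py <<'E'
import numpy as np, cv2
from scipy.spatial.transform import Rotation as R
def ray(info,uv):
    K=np.array([[info["fx"],0,info["cx"]],[0,info["fy"],info["cy"]],[0,0,1]])
    p=cv2.undistortPoints(np.array([[uv]],float),K,np.array(info["distortion"],float))[0,0]
    T=np.array(info["cam_to_world"]); d=T[:3,:3]@np.array([p[0],p[1],1.]); return T[:3,3],d/np.linalg.norm(d)
def plane(info,uv,z):
    o,d=ray(info,uv); return o+d*(z-o[2])/d[2]
def tri(obs):
    A=np.zeros((3,3));b=np.zeros(3);rs=[ray(i,u) for i,u in obs]
    for o,d in rs:
        P=np.eye(3)-np.outer(d,d);A+=P;b+=P@o
    x=np.linalg.solve(A,b); return x,[round(float(np.linalg.norm(np.cross(d,x-o)))*1000,1) for o,d in rs]
def proj(info,X):
    T=np.linalg.inv(np.array(info["cam_to_world"]));K=np.array([[info["fx"],0,info["cx"]],[0,info["fy"],info["cy"]],[0,0,1]])
    return cv2.projectPoints(np.array([X],float),cv2.Rodrigues(T[:3,:3])[0],T[:3,3],K,np.array(info["distortion"],float))[0][0,0]
def crop(img,x0,y0,x1,y1,s): return cv2.resize(img[y0:y1,x0:x1],None,fx=s,fy=s,interpolation=cv2.INTER_CUBIC)
E
python3 - <<'E'
from h import *
s=cv2.imread("pics/scene0.png");t=cv2.imread("pics/top0.png")
cv2.imwrite("pics/a1.png",crop(s,60,170,260,370,3)); cv2.imwrite("pics/a2.png",crop(t,250,70,380,220,4)[:600]); cv2.imwrite("pics/a3.png",crop(s,330,100,510,280,3)); 
E
```

```text
(no output)
```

View pics/a1.png

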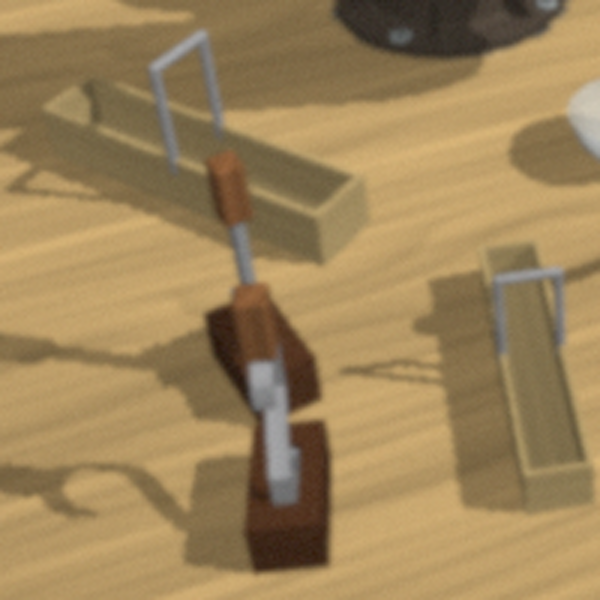

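View pics/a2.png

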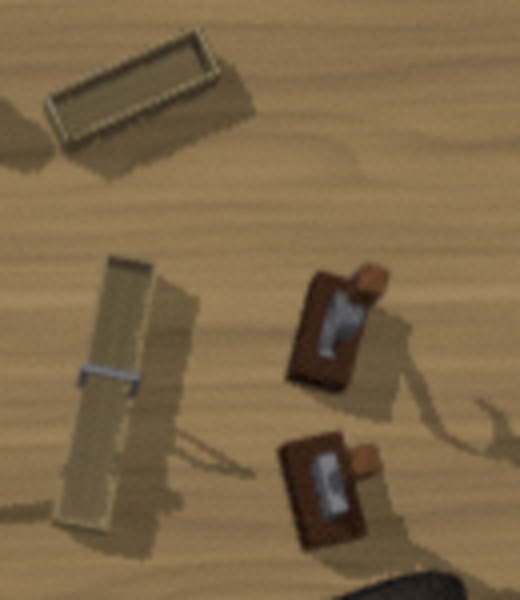

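View pics/a3.png

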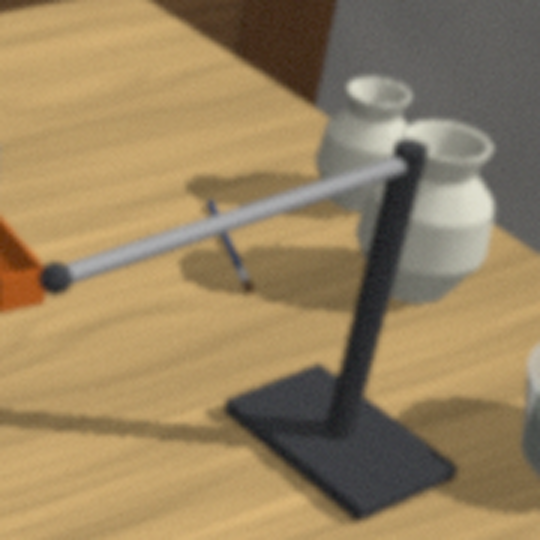

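```bash
python3 - <<'E'
from h import *
from rig import camera_info
S=camera_info("scene");T=camera_info("top")
t=cv2.imread("pics/top0.png");s=cv2.imread("pics/scene0.png")
for n,a,b in [("ball",(349,192),(206.3,127.3)),("post",(466.5,151),(93.7,136)),("hookgrip top",(60+252/3,170+290/3),(250+373/4,70+275/4)),("scr grip top",(60+222/3,170+157/3),(250+368/4,70+455/4))]:
    x,e=tri([(S,a),(T,b)]);print(n,np.round(x,4),e)
for n,pts,z in [("tray S",[(60+484/3,170+248/3),(60+536/3,170+244/3),(60+528/3,170+467/3),(60+591/3,170+460/3)],.04),("tray L",[(60+42/3,170+108/3),(60+93/3,170+78/3),(60+318/3,170+207/3),(60+368/3,170+178/3)],.04)]:
    P=np.array([plane(S,p,z) for p in pts]);print(n,np.round(P,3).tolist(), np.round(np.linalg.norm(P[2]-P[0]),3),np.round(np.linalg.norm(P[1]-P[0]),3))
P=[plane(T,(250+x/4,70+y/4),.04) for x,y in [(108,258),(155,265),(54,522),(104,530)]];print(np.round(P,3).tolist(),np.linalg.norm(P[2]-P[0]))
P=[plane(T,(250+x/4,70+y/4),.044) for x,y in [(318,272),(362,290),(286,380),(340,392)]];print("hookblock",np.round(P,3).tolist())
P=[plane(T,(250+x/4,70+y/4),.04) for x,y in [(46,100),(198,30),(66,146),(220,72)]];print("small box",np.round(P,3).tolist())
E
```

```text
ball [0.6392 0.0934 0.2748] [2.2, 2.2]
post [0.6143 0.4124 0.2812] [0.3, 0.3]
hookgrip top [ 0.6153 -0.3178  0.209 ] [1.3, 1.3]
scr grip top [ 0.4765 -0.3085  0.2107] [1.1, 1.1]
tray S [[0.449, -0.119, 0.04], [0.461, -0.079, 0.04], [0.673, -0.166, 0.04], [0.685, -0.124, 0.04]] 0.229 0.042
tray L [[0.101, -0.428, 0.04], [0.071, -0.378, 0.04], [0.344, -0.228, 0.04], [0.324, -0.179, 0.04]] 0.314 0.059
[[0.678, -0.128, 0.04], [0.671, -0.169, 0.04], [0.449, -0.078, 0.04], [0.441, -0.12, 0.04]] 0.2349367848704078
hookblock [[0.661, -0.309, 0.044], [0.645, -0.346, 0.044], [0.567, -0.278, 0.044], [0.556, -0.324, 0.044]]
small box [[0.82, -0.077, 0.04], [0.881, -0.212, 0.04], [0.778, -0.094, 0.04], [0.843, -0.23, 0.04]]
```

Rail ends measure 320 mm apart at z≈0.275–0.281, which agrees with the text. Tray candidates:
- Orange at scene (320,177): ruled out by colour.
- Large plywood at scene (128,225): 314 mm long.
- Smaller plywood at scene (238,295): about 232 x 43 mm with a bail. This is the one meant.

The box without a bail is 148 mm long, so it isn't a match. The hook appears to be in the block nearer the scene camera (top 333,152), where the curls show in steel and in the shadow. Next I'll look with the wrist camera.

```bash
cat >> h.py <<'E'
def goal(pos,a,st=None):
    from rig import readout
    st=st or readout.get_state()
    R0=R.from_rotvec(st["orientation"]); Rt=R.from_euler('z',a)*R.from_euler('x',np.pi)
    d=R0.inv().apply(np.array(pos)-st["position"])*1000; r=(R0.inv()*Rt).as_rotvec()
    print("t",round(st["t"],2),"pos",np.round(st["position"],4),"a",round(float(np.arctan2(*R0.apply([1,0,0])[[1,0]])),4),"F",np.round(st["force"],1),"w",round(st["gripper_width"],4))
    print("shift mm",np.round(d,1),"turn",np.round(r,4)); return d,r
E
python3 - <<'E'
from h import *
goal((0.50,-0.282,0.33),-0.28)
E
```

```text
t 0.15 pos [ 0.2717 -0.5627  0.2252] a 0.4498 F [ 0.1 -0.6  0.1] w 0.0947
shift mm [ 327.6 -153.6 -104.6] turn [-8.000e-04  2.000e-04  7.298e-01]
```

Request:
apply_moves --moves "0 0 -60 0 0 0.1 1; 40 -20 -105 0 0 0.2 1; 90 -45 -105 0 0 0.35 1; 145 -70 -105 0 0 0.5 1; 200 -95 -105 0 0 0.65 1; 255 -120 -105 0 0 0.73 1; 300 -140 -105 0 0 0.73 1; 328 -154 -105 0 0 0.73 1; 328 -154 -105 0 0 0.73 1; 328 -154 -105 0 0 0.73 1"

```text
t: 1.4
position: [0.4998, -0.2819, 0.3305]
orientation: [3.111, -0.439, -0.001]
force: [0.1, -0.1, 0.5]
gripper_width: 0.095
```

```bash
python3 - <<'E'
from h import *
from rig import *
import pickle
i=camera_info("wrist");w=camera("wrist");pickle.dump(i,open("w1.pkl","wb"));cv2.imwrite("pics/w1.png",w)
cv2.imwrite("pics/top1.png",camera("top"))
goal((0.53,-0.15,0.33),-0.28)
E
```

```text
t 1.5 pos [ 0.4996 -0.2824  0.3306] a -0.2813 F [0.4 0.1 0.2] w 0.0951
shift mm [  -7.6 -135.6    0.6] turn [ 0.0001  0.0002 -0.0013]
```

View pics/w1.png

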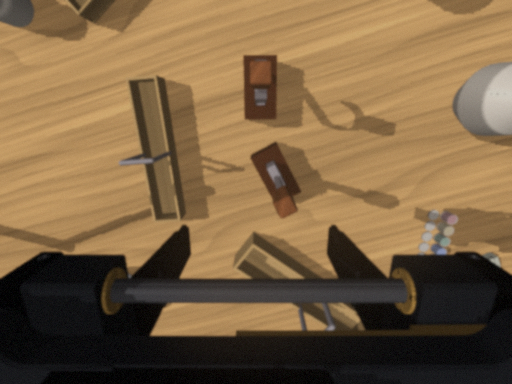

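Wrist view: hook grip at (261,72) with steel below it, scraper grip at (285,205), target tray with its bail at (150,160), and the larger tray at (290,270). I'll take a side view next.

Request:
apply_moves --moves "-4 -60 0 0 0 0 1; -8 -115 30 0 0 0 1; -8 -136 50 0 0 0 1; -8 -136 50 0 0 0 1; -8 -136 50 0 0 0 1"

```text
t: 2.12
position: [0.5301, -0.1499, 0.2813]
orientation: [3.11, -0.44, 0.001]
force: [0.2, 0.4, -0.5]
gripper_width: 0.0953
```

```bash
python3 - <<'E'
from h import *
from rig import *
import pickle
i=camera_info("wrist");w=camera("wrist");pickle.dump(i,open("w2.pkl","wb"));cv2.imwrite("pics/w2.png",w)
w1=cv2.imread("pics/w1.png")
cv2.imwrite("pics/w12.png",np.hstack([crop(w1,220,40,320,240,3),crop(w,280,0,440,200,3)]))
goal((0.53,-0.15,0.33),-0.28)
E
```

```text
t 2.17 pos [ 0.5301 -0.15    0.2814] a -0.2816 F [-0.4 -0.2  0.6] w 0.0948
shift mm [ -0.1   0.  -48.6] turn [ 0.0004 -0.0013 -0.0016]
```

View pics/w2.png

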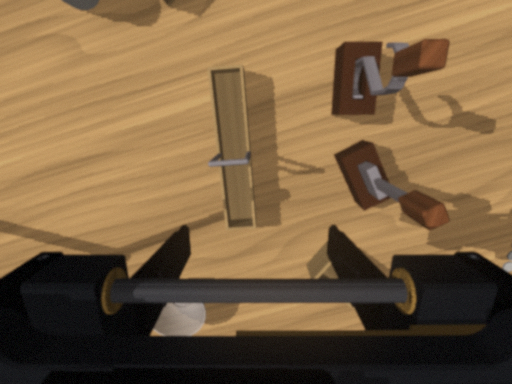

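View pics/w12.png

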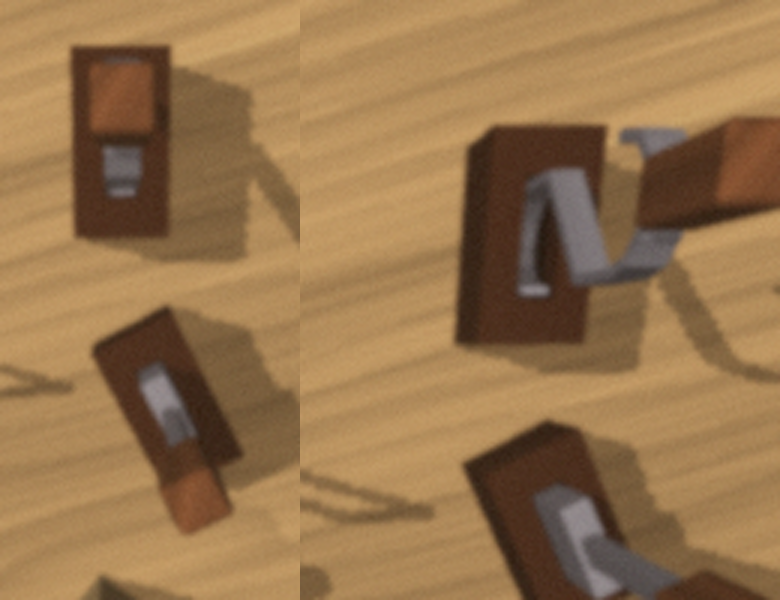

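Hook confirmed: the S shape shows in wrist view 2 at (385,65), with the upper tip at the image top. So the hook's +x is close to the tool's +x, pointing away from the robot. The straight one at (400,195) is the scraper. Now I'll measure the grip and the tray.

```bash
python3 - <<'E'
from h import *
w1=cv2.imread("pics/w1.png");w2=cv2.imread("pics/w2.png")
a=crop(w1,235,45,290,125,7);b=crop(w2,385,30,455,110,7)
c=np.hstack([a[:560,:390],b[:560,:410]]);print(a.shape,b.shape,c.shape);cv2.imwrite("pics/g.png",c)
d=np.hstack([crop(w1,110,70,200,225,3.7)[:590],crop(w2,200,60,300,235,3.4)[:573]]) if 0 else None
a=crop(w1,110,70,200,225,3.8);b=crop(w2,200,60,290,235,3.4);h=min(a.shape[0],b.shape[0]);cv2.imwrite("pics/tr.png",np.hstack([a[:h],b[:h]]));print(a.shape,b.shape)
E
```

```text
(560, 385, 3) (560, 490, 3) (560, 795, 3)
(589, 342, 3) (595, 306, 3)
```

View pics/g.png

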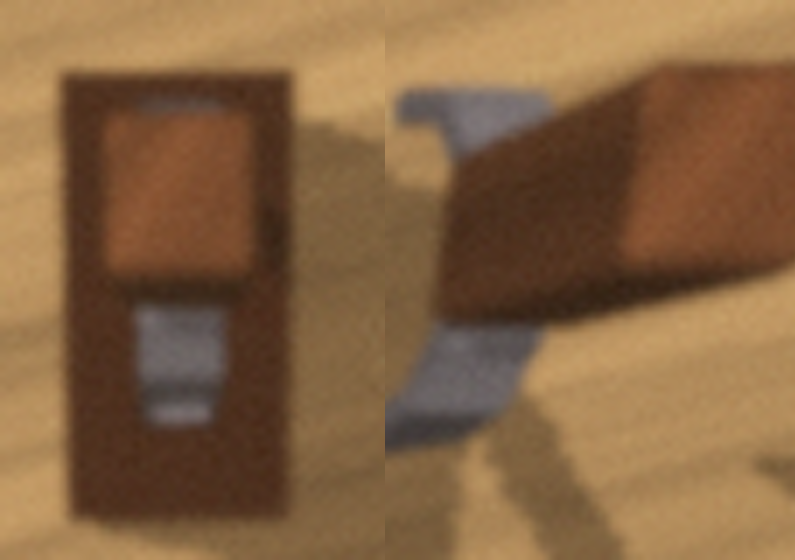

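View pics/tr.png

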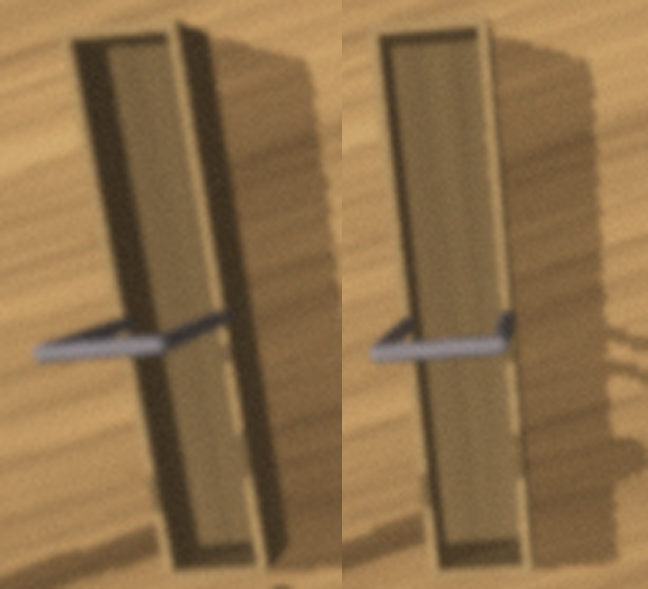

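```bash
python3 - <<'E'
from h import *
import pickle
i1=pickle.load(open("w1.pkl","rb"));i2=pickle.load(open("w2.pkl","rb"))
f1=lambda p:(235+p[0]/7-.43,45+p[1]/7-.43); f2=lambda p:(385+p[0]/7-.43,30+p[1]/7-.43)
t=[]
for n,a,b in [("TL",(105,110),(270,68)),("BL",(106,276),(240,260))]:
    x,e=tri([(i1,f1(a)),(i2,f2(b))]);print(n,np.round(x,4),e);t.append(x)
C=np.array([plane(i1,f1(p),.21) for p in [(105,110),(251,110),(251,276),(106,276)]]);print("grip top @.21",np.round(C,4).tolist(),C.mean(0).round(4))
C=np.array([plane(i1,f1(p),.205) for p in [(105,110),(251,110),(251,276),(106,276)]]);print("@.205",C.mean(0).round(4))
e=C[0]-C[3]+C[1]-C[2];print("ang",np.arctan2(e[1],e[0]))
B=np.array([plane(i1,f1(p),.044) for p in [(63,72),(292,72),(289,518),(70,518)]]);print("block",np.round(B,4).tolist(),B.mean(0).round(4),np.linalg.norm(B[0]-B[3]),np.linalg.norm(B[0]-B[1]));e=B[0]-B[3]+B[1]-B[2];print("ang",np.arctan2(e[1],e[0]))
g1=lambda p:(110+p[0]/3.8-.4,70+p[1]/3.8-.4); g2=lambda p:(200+p[0]/3.4-.4,60+p[1]/3.4-.4)
Q={}
for n,a,b in [("bailL",(42,352),(33,355)),("bailR",(160,344),(161,345)),("TL",(72,40),(38,37)),("TR",(178,28),(143,28)),("BL",(170,570),(95,568)),("BR",(265,568),(183,568))]:
    x,e=tri([(i1,g1(a)),(i2,g2(b))]);print(n,np.round(x,4),e, plane(i2,g2(b),.04).round(4));Q[n]=plane(i2,g2(b),.04)
m=sum(Q[k] for k in ["TL","TR","BL","BR"])/4;e=Q["TL"]-Q["BL"]+Q["TR"]-Q["BR"];print("tray",m,np.arctan2(e[1],e[0]),np.linalg.norm(e)/2)
E
```

```text
TL [ 0.6286 -0.3096  0.2071] [0.3, 0.3]
BL [ 0.6093 -0.3039  0.2072] [0.4, 0.4]
grip top @.21 [[0.6284, -0.3096, 0.21], [0.623, -0.3284, 0.21], [0.6031, -0.3229, 0.21], [0.6086, -0.3038, 0.21]] [ 0.6158 -0.3162  0.21  ]
@.205 [ 0.6164 -0.3164  0.205 ]
ang -0.2746180208374281
block [[0.6667, -0.3062, 0.044], [0.6533, -0.3529, 0.044], [0.5655, -0.3287, 0.044], [0.5791, -0.2812, 0.044]] [ 0.6162 -0.3173  0.044 ] 0.09112444224706504 0.04858757355240668
ang -0.27303883326940975
bailL [ 0.5706 -0.0977  0.1078] [0.4, 0.4] [ 0.562  -0.0822  0.04  ]
bailR [ 0.5617 -0.1439  0.1133] [0.1, 0.1] [ 0.5507 -0.1375  0.04  ]
TL [ 0.6828 -0.1261  0.0405] [0.3, 0.3] [ 0.6826 -0.126   0.04  ]
TR [ 0.6757 -0.1672  0.0346] [0.8, 0.8] [ 0.6741 -0.1672  0.04  ]
BL [ 0.4591 -0.0777  0.0432] [0.4, 0.4] [ 0.4583 -0.0771  0.04  ]
BR [ 0.444  -0.116   0.0324] [0.3, 0.3] [ 0.4469 -0.1169  0.04  ]
tray [ 0.56544691 -0.12180809  0.04      ] -0.2160095667113615 0.23108457387955617
```

Grip top is at (0.616,-0.316,0.2075), so its centre is at z≈0.1825 (0.183 expected), yaw -0.274. The block measures 91 x 49 mm at the same xy. I'll grasp with the TCP at z=0.182.

```bash
python3 - <<'E'
from h import *
goal((0.6161,-0.3165,0.182),-0.274)
E
```

```text
t 2.17 pos [ 0.5301 -0.15    0.2814] a -0.2816 F [-0.4 -0.2  0.6] w 0.0948
shift mm [128.7 136.   99.7] turn [ 0.0004 -0.0013 -0.0076]
```

Request:
apply_moves --moves "40 45 0 0 0 0 1; 80 90 0 0 0 0 1; 129 136 0 0 0 0.007 1; 129 136 0 0 0 0.007 1; 129 136 30 0 0 0.007 1; 129 136 65 0 0 0.007 1; 129 136 100 0 0 0.007 1; 129 136 100 0 0 0.007 1; 129 136 100 0 0 0.007 1" --squeeze 30

```text
t: 3.3
position: [0.6168, -0.3155, 0.1826]
orientation: [3.108, -0.45, 0.003]
force: [-0.0, 0.1, 0.6]
gripper_width: 0.0953
```

```bash
python3 - <<'E'
from h import *
from rig import *
cv2.imwrite("pics/s2.png",np.hstack([crop(camera("scene"),60,130,280,370,2),]));cv2.imwrite("pics/w3.png",camera("wrist"))
goal((0.6161,-0.3165,0.182),-0.274)
E
```

```text
t 3.4 pos [ 0.6169 -0.3154  0.1828] a -0.2873 F [-0.5  0.  -0.1] w 0.0948
shift mm [-0.5  1.3  0.8] turn [ 0.0009 -0.0028 -0.0133]
```

View pics/s2.png

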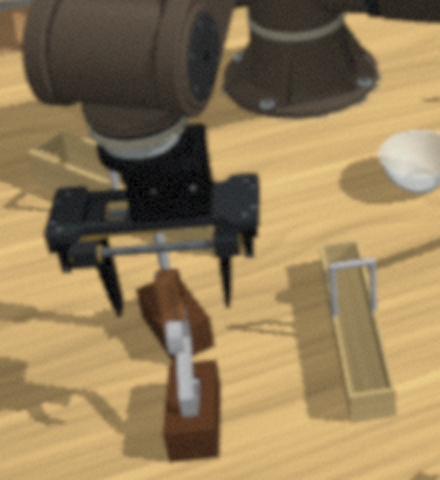

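View pics/w3.png

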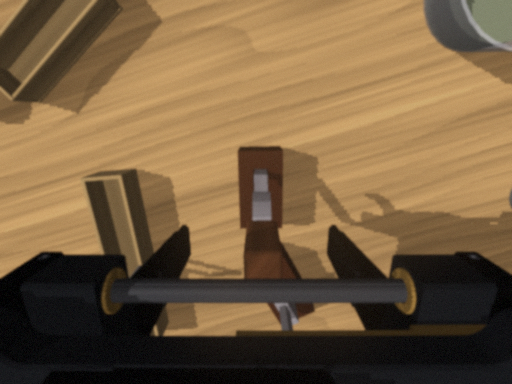

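The grip sits between the fingers (scene and wrist agree). I'll make the small yaw correction and close.

Request:
apply_moves --moves "0 1 1 0 0 -0.013 1; 0 1 1 0 0 -0.013 -0.3; 0 1 1 0 0 -0.013 -1; 0 1 1 0 0 -0.013 -1; 0 1 1 0 0 -0.013 -1; 0 1 1 0 0 -0.013 -1; 0 1 1 0 0 -0.013 -1" --squeeze 35

```text
t: 4.28
position: [0.6162, -0.316, 0.1796]
orientation: [3.112, -0.429, 0.0]
force: [0.3, 0.6, 0.5]
gripper_width: 0.0405
```

Request:
apply_moves --moves "0 0 0 0 0 0 -1; 0 0 0 0 0 0 -1; 0 0 0 0 0 0 -1; 0 0 0 0 0 0 -1"

```text
t: 4.78
position: [0.6162, -0.316, 0.1797]
orientation: [3.112, -0.429, 0.0]
force: [-0.1, -0.8, -0.3]
gripper_width: 0.0217
```

Request:
apply_moves --moves "0 0 -10 0 0 0 -1; 0 0 -25 0 0 0 -1; 0 0 -45 0 0 0 -1; 0 0 -75 0 0 0 -1; 0 0 -115 0 0 0 -1; 0 0 -150 0 0 0 -1; 0 0 -175 0 0 0 -1; 0 0 -175 0 0 0 -1; 0 0 -175 0 0 0 -1"

```text
t: 5.9
position: [0.6159, -0.3157, 0.3538]
orientation: [-3.112, 0.429, 0.002]
force: [-0.3, 0.5, -1.9]
gripper_width: 0.0218
```

```bash
python3 - <<'E'
from h import *
from rig import *
cv2.imwrite("pics/s3.png",camera("scene"))
t=cv2.imread("pics/top0.png");cv2.imwrite("pics/rt.png",crop(t,80,110,220,160,5))
goal((0.615-.08,0.245,0.355),0.078)
E
```

```text
t 5.95 pos [ 0.6159 -0.3158  0.3534] a -0.2742 F [-0.4  0.3 -1.3] w 0.0221
shift mm [-229.7 -517.9   -0.9] turn [-0.0009  0.0017 -0.3522]
```

View pics/s3.png

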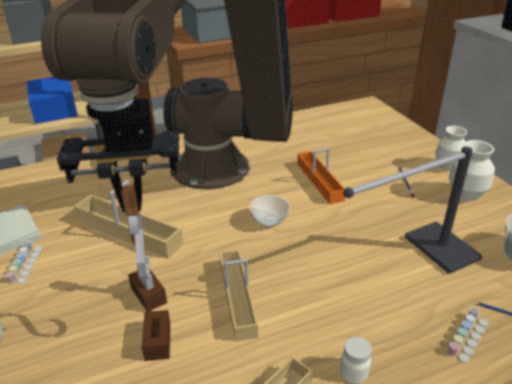

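View pics/rt.png

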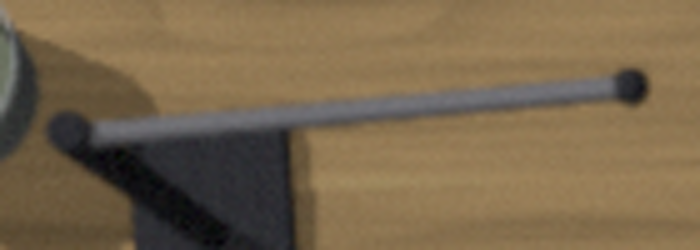

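The hook is out of its block and held upright; the scraper is untouched at scene (150,290). I'll carry it to the robot side of the rail's middle.

Request:
apply_moves --moves "-22 -40 -1 0 0 -0.02 -1; -44 -90 -1 0 0 -0.06 -1; -66 -140 -1 0 0 -0.1 -1; -88 -190 -1 0 0 -0.14 -1; -110 -240 -1 0 0 -0.18 -1; -130 -290 -1 0 0 -0.22 -1; -152 -340 -1 0 0 -0.25 -1; -174 -390 -1 0 0 -0.28 -1; -190 -430 -1 0 0 -0.31 -1; -205 -465 -1 0 0 -0.34 -1"

```text
t: 7.2
position: [0.5441, 0.1888, 0.3545]
orientation: [3.139, 0.106, -0.003]
force: [-0.1, 1.0, -1.8]
gripper_width: 0.0217
```

```bash
python3 - <<'E'
from h import *
goal((0.542,0.23,0.355),0.078)
E
```

```text
t 7.2 pos [0.5441 0.1888 0.3545] a 0.0674 F [-0.1  1.  -1.8] w 0.0217
shift mm [  0.7 -41.2  -0.5] turn [ 0.0003  0.0017 -0.0106]
```

Request:
apply_moves --moves "0 -20 0 0 0 -0.01 -1; 0 -41 0 0 0 -0.01 -1; 0 -41 0 0 0 -0.01 -1; 0 -41 0 0 0 -0.01 -1; 0 -41 0 0 0 -0.01 -1"

```text
t: 7.82
position: [0.5422, 0.2273, 0.3556]
orientation: [3.139, 0.117, 0.0]
force: [-0.8, -0.6, -1.3]
gripper_width: 0.0218
```

```bash
python3 - <<'E'
from h import *
from rig import *
import pickle
i=camera_info("wrist");w=camera("wrist");pickle.dump(i,open("w4.pkl","wb"));cv2.imwrite("pics/w4.png",w)
s=camera("scene");cv2.imwrite("pics/s4.png",s);t=camera("top");cv2.imwrite("pics/t4.png",t)
cv2.imwrite("pics/s4c.png",crop(s,300,60,500,260,3))
goal((0.542,0.23,0.355),0.078)
E
```

```text
t 7.97 pos [0.5422 0.2276 0.3557] a 0.075 F [ 0.1  0.7 -1.8] w 0.0218
shift mm [-0.  -2.4  0.7] turn [ 0.0002 -0.0001 -0.003 ]
```

View pics/w4.png

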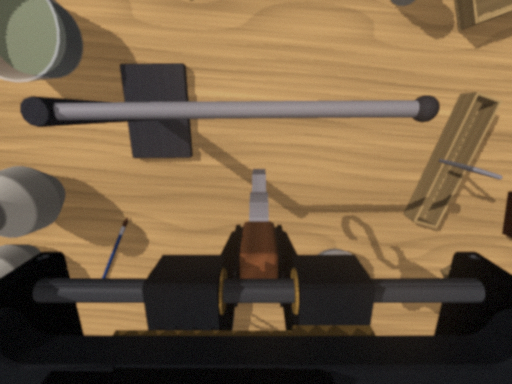

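View pics/s4c.png

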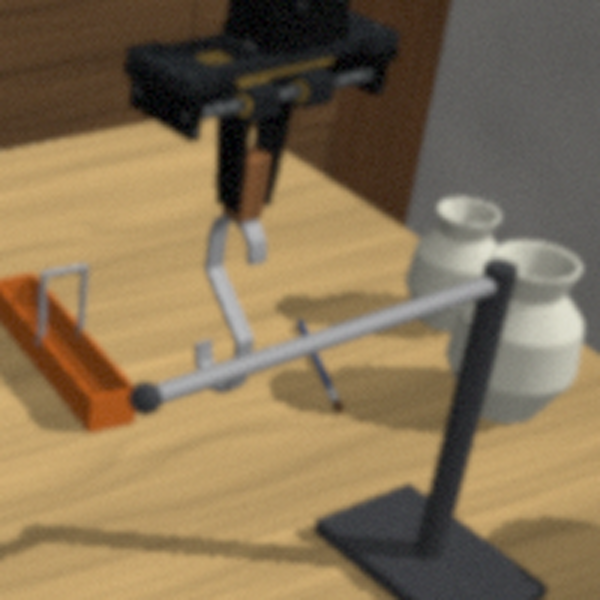

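View pics/t4.png

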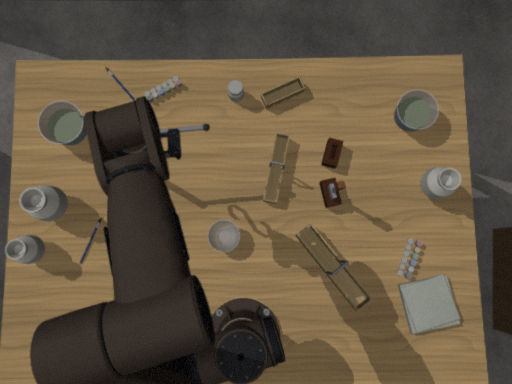

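Wrist: rail ball at (427,108), post top at (38,111). Scene: ball at (349,192), hook seen as a clean S on the robot side. The larger plywood tray is now visible in top at (333,268), clearly bigger. Now triangulating the rail from three views.

```bash
python3 - <<'E'
from h import *
from rig import *
import pickle
W=pickle.load(open("w4.pkl","rb"));S=camera_info("scene");T=camera_info("top")
w=cv2.imread("pics/w4.png");s=cv2.imread("pics/s4.png")
def dark(img,x0,y0,x1,y1):
    g=cv2.cvtColor(img,cv2.COLOR_BGR2GRAY)[y0:y1,x0:x1];m=(g<75).astype(np.uint8);n,l,st,c=cv2.connectedComponentsWithStats(m);k=1+np.argmax(st[1:,4]);return c[k]+[x0,y0],st[k]
print(dark(w,410,90,446,125),dark(s,338,180,362,204))
bw=dark(w,410,90,446,125)[0];bs=dark(s,338,180,362,204)[0]
bt=(206.2,127.2)
x,e=tri([(W,bw),(S,bs),(T,bt)]);print("ball",x.round(4),e); B=x
x,e=tri([(W,bw),(S,bs)]);print("ball ws",x.round(4),e)
for p in [(W,bw),(T,bt),(S,bs)]: print(plane(p[0],p[1],.275).round(4))
# rail axis line in wrist: centroid per column of bright greyish between
def cols(img,xs,y0,y1):
    out=[]
    for c in xs:
        col=img[y0:y1,c].astype(int);b,g,r=col.T;m=(np.abs(r-b)<28)&(g>95);ys=np.where(m)[0]
        if len(ys): out.append((c,y0+(ys.min()+ys.max())/2,len(ys)))
    return out
o=cols(w,range(210,400,20),90,130);print(o)
for c,y,n in o[::3]: print("w rail@.275",plane(W,(c,y),.275).round(4))
o=cols(s,range(370,455,12),140,200);print(o)
for c,y,n in o[::2]: print("s rail@.275",plane(S,(c,y),.275).round(4))
for px in [(90,111.5),(57,112),(38,111)]: print(plane(W,px,.275).round(4))
E
```

```text
(array([426.77901786, 108.34598214]), array([  3,   6,  26,  26, 448], dtype=int32)) (array([347.16393443, 192.68852459]), array([ 5,  9, 10,  8, 61], dtype=int32))
ball [0.6397 0.0919 0.2739] [1.2, 0.4, 1.0]
ball ws [0.6404 0.0918 0.2744] [0.6, 0.6]
[0.6408 0.0927 0.275 ]
[0.6383 0.0917 0.275 ]
[0.6405 0.091  0.275 ]
[(210, np.float64(108.5), 14), (230, np.float64(108.5), 14), (250, np.float64(108.5), 14), (270, np.float64(108.5), 14), (290, np.float64(108.5), 14), (310, np.float64(108.5), 14), (330, np.float64(107.5), 14), (350, np.float64(107.5), 14), (370, np.float64(107.5), 14), (390, np.float64(107.5), 14)]
w rail@.275 [0.6267 0.2752 0.275 ]
w rail@.275 [0.6304 0.2248 0.275 ]
w rail@.275 [0.6351 0.1745 0.275 ]
w rail@.275 [0.639 0.124 0.275]
[(370, np.float64(164.0), 25), (382, np.float64(162.0), 18), (394, np.float64(177.5), 6), (406, np.float64(175.5), 8), (418, np.float64(169.0), 7), (430, np.float64(165.0), 7), (442, np.float64(153.5), 28), (454, np.float64(156.0), 33)]
s rail@.275 [0.5659 0.193  0.275 ]
s rail@.275 [0.6318 0.2079 0.275 ]
s rail@.275 [0.6247 0.274  0.275 ]
s rail@.275 [0.5928 0.3641 0.275 ]
[0.6168 0.3767 0.275 ]
[0.6144 0.405  0.275 ]
[0.6141 0.4212 0.275 ]
```

Request:
apply_moves --moves "0 -18 14 0 0 0 -1; 0 -18 14 0 0 0 -1; 15 -18 14 0 0 0 -1; 32 -18 14 0 0 0 -1; 48 -18 14 0 0 0 -1; 62 -18 14 0 0 0 -1; 75 -18 14 0 0 0 -1; 84 -18 14 0 0 0 -1; 84 -18 14 0 0 0 -1; 84 -18 14 0 0 0 -1"

```text
t: 9.22
position: [0.6242, 0.2524, 0.3417]
orientation: [3.139, 0.119, -0.0]
force: [-0.0, 0.4, -1.9]
gripper_width: 0.0218
```

```bash
python3 - <<'E'
from h import *
from rig import *
s=camera("scene");cv2.imwrite("pics/s5c.png",crop(s,340,60,490,260,3))
goal((0.628,0.245,0.306),0.077)
E
```

```text
t 9.28 pos [0.6241 0.2524 0.3418] a 0.076 F [-0.6 -1.  -1. ] w 0.0221
shift mm [ 3.3  7.7 35.8] turn [ 0.0001 -0.     -0.001 ]
```

View pics/s5c.png

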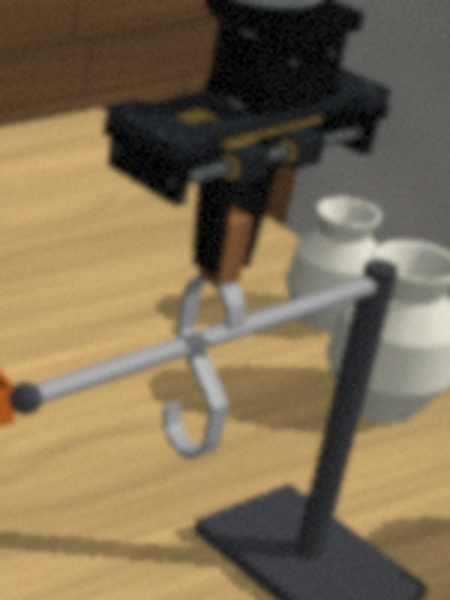

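The rail is inside the upper curl's mouth: the tip at crop (240,320) is just above it and the crossing is behind it. I'll lower it.

Request:
apply_moves --moves "4 0 0 0 0 0 -1; 4 0 10 0 0 0 -1; 4 0 20 0 0 0 -1; 4 0 28 0 0 0 -1; 4 0 34 0 0 0 -1; 4 0 35 0 0 0 -1; 4 0 35 0 0 0 -1"

```text
t: 10.15
position: [0.6285, 0.2527, 0.3067]
orientation: [3.139, 0.119, 0.0]
force: [0.7, 0.4, -2.5]
gripper_width: 0.0218
```

```bash
python3 - <<'E'
from h import *
from rig import *
s=camera("scene");cv2.imwrite("pics/s6c.png",crop(s,340,60,490,260,3))
goal((0.628,0.2524,0.306),0.077)
E
```

```text
t 10.2 pos [0.6285 0.2527 0.3068] a 0.0758 F [ 0.6  0.3 -1.2] w 0.0217
shift mm [-0.5  0.3  0.8] turn [ 0.     -0.0004 -0.0012]
```

View pics/s6c.png

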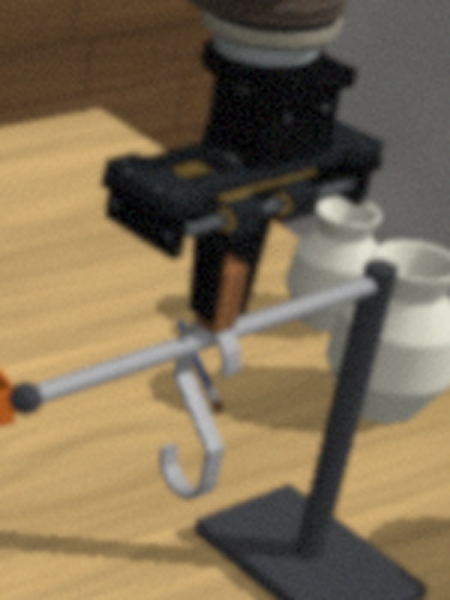

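The rail is now under the top of the curl. I'll inch down until contact shows.

Request:
apply_moves --moves "0 0 1 0 0 0 -1; 0 0 2 0 0 0 -1; 0 0 2 0 0 0 -1"

```text
t: 10.58
position: [0.6286, 0.2527, 0.3061]
orientation: [-3.139, -0.119, -0.003]
force: [-2.5, -0.6, 6.9]
gripper_width: 0.022
```

Contact made (force went from -1.5 to +7 N). I'll ease off and open.

Request:
apply_moves --moves "0 0 -1 0 0 0 -1; 0 0 -1 0 0 0 -0.4; 0 0 -1 0 0 0 0; 0 0 -1 0 0 0 0; 0 0 -1 0 0 0 0; 0 0 -1 0 0 0 0; 0 0 -1 0 0 0 0"

```text
t: 11.45
position: [0.6285, 0.2527, 0.3056]
orientation: [3.139, 0.119, 0.0]
force: [0.5, 0.1, 0.1]
gripper_width: 0.0475
```

```bash
python3 - <<'E'
from h import *
from rig import *
s=camera("scene");cv2.imwrite("pics/s7c.png",crop(s,340,60,490,260,3))
goal((0.628,0.2524,0.306),0.077)
E
```

```text
t 11.5 pos [0.6284 0.2527 0.3056] a 0.0758 F [0.  0.3 0.3] w 0.0473
shift mm [-0.5  0.3 -0.4] turn [ 0.0001  0.     -0.0012]
```

View pics/s7c.png

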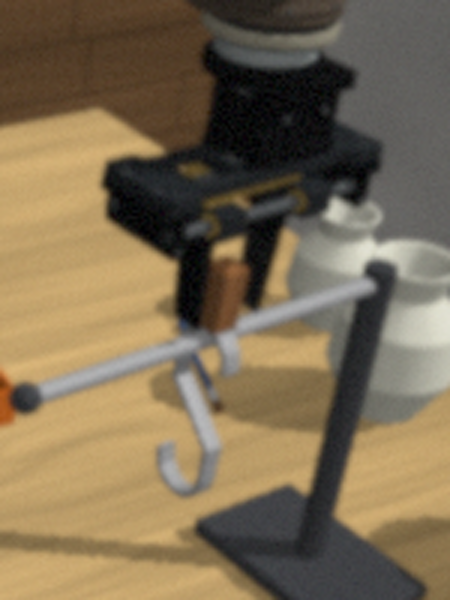

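The hook hangs upright on the rail and stays still with the jaws open. I'll withdraw upward.

Request:
apply_moves --moves "0 0 -8 0 0 0 0; 0 0 -25 0 0 0 0; 0 0 -60 0 0 0 0.5; 0 0 -100 0 0 0 1; 0 0 -100 0 0 0 1"

```text
t: 12.12
position: [0.6288, 0.2529, 0.4104]
orientation: [-3.138, -0.119, -0.011]
force: [-1.6, -0.2, 0.0]
gripper_width: 0.0722
```

```bash
python3 - <<'E'
from h import *
from rig import *
s=camera("scene");cv2.imwrite("pics/s8.png",s);cv2.imwrite("pics/s8c.png",crop(s,340,60,490,260,3))
import pickle
pickle.dump(camera_info("wrist"),open("w8.pkl","wb"));cv2.imwrite("pics/w8.png",camera("wrist"))
goal((0.4756,-0.1021,0.25),-0.216+np.pi)
E
```

```text
t 12.22 pos [0.6283 0.2527 0.4063] a 0.0758 F [ 0.2  0.5 -0.4] w 0.08
shift mm [-179.2  342.2  156.1] turn [ 1.3000e-03 -3.0000e-04 -2.8498e+00]
```

View pics/s8c.png

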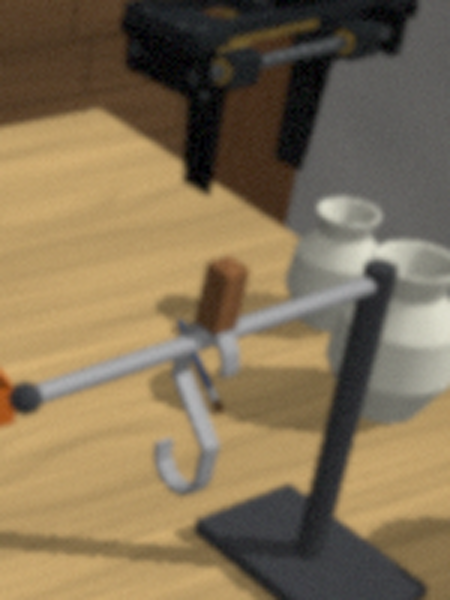

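View pics/w8.png

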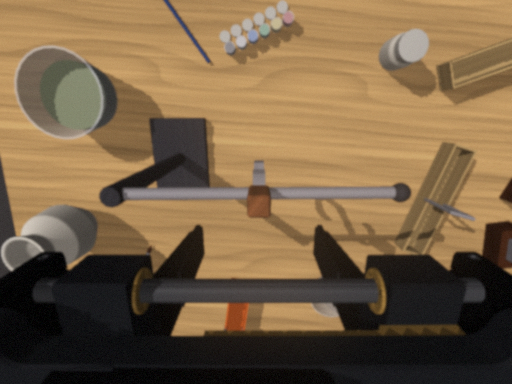

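The hook stays hung and level across the rail. Moving to the tray with the tool turned half around, so the camera side faces the robot.

Request:
apply_moves --moves "-10 30 0 0 0 -0.17 1; -25 65 0 0 0 -0.34 1; -45 100 0 0 0 -0.51 1; -65 135 0 0 0 -0.68 1; -85 170 0 0 0 -0.85 1; -105 205 0 0 0 -1.02 1; -125 240 0 0 0 -1.19 1; -145 275 20 0 0 -1.36 1; -160 305 50 0 0 -1.53 1; -175 330 80 0 0 -1.7 1"

```text
t: 13.48
position: [0.4779, -0.0906, 0.3242]
orientation: [-1.976, -2.442, 0.001]
force: [0.8, 0.1, 0.6]
gripper_width: 0.0951
```

```bash
python3 - <<'E'
from h import *
goal((0.4756,-0.1021,0.2),-0.216+np.pi)
E
```

```text
t 13.47 pos [ 0.4779 -0.0906  0.3242] a 1.7809 F [0.8 0.1 0.6] w 0.0951
shift mm [-10.9  -4.6 124.2] turn [-5.0000e-04 -8.0000e-04 -1.1446e+00]
```

Request:
apply_moves --moves "-11 -5 30 0 0 -0.17 1; -11 -5 60 0 0 -0.34 1; -11 -5 90 0 0 -0.51 1; -11 -5 124 0 0 -0.68 1; -11 -5 124 0 0 -0.85 1; -11 -5 124 0 0 -1.02 1; -11 -5 124 0 0 -1.145 1; -11 -5 124 0 0 -1.145 1; -11 -5 124 0 0 -1.145 1"

```text
t: 14.6
position: [0.4761, -0.1013, 0.2014]
orientation: [-0.35, -3.121, -0.0]
force: [-0.3, 0.1, -0.3]
gripper_width: 0.0953
```

```bash
python3 - <<'E'
from h import *
from rig import *
import pickle
pickle.dump(camera_info("wrist"),open("w9.pkl","wb"));w=camera("wrist");cv2.imwrite("pics/w9.png",w)
s=camera("scene");cv2.imwrite("pics/s9c.png",crop(s,180,160,330,360,3))
goal((0.4756,-0.1021,0.02),-0.216+np.pi)
E
```

```text
t 14.7 pos [ 0.4762 -0.1014  0.2015] a 2.919 F [ 0.7 -0.5  0.3] w 0.0953
shift mm [  0.3  -0.8 181.5] turn [-0.     -0.0003 -0.0066]
```

View pics/w9.png

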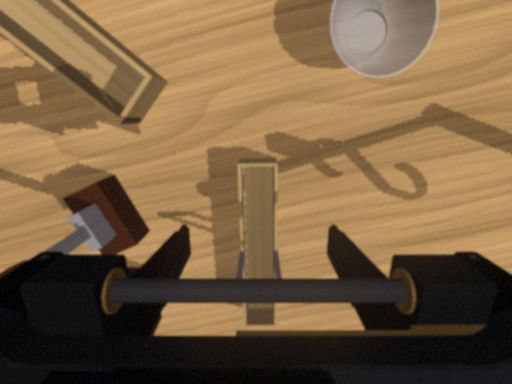

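View pics/s9c.png

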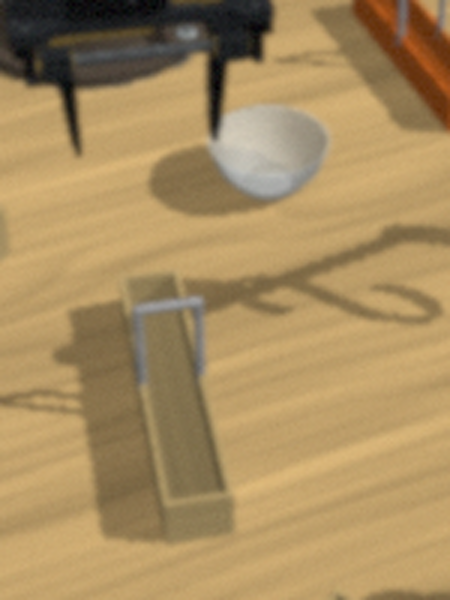

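```bash
python3 - <<'E'
from h import *
from rig import *
import pickle
W=pickle.load(open("w9.pkl","rb"))
for p in [(238,162),(277,162)]: print(plane(W,p,.04).round(4))
e=(plane(W,(238,162),.04)+plane(W,(277,162),.04))/2
print("end",e,"grasp pt for 92:",e+.028*np.array([np.cos(-.216),np.sin(-.216),0]))
T=camera_info("top");print([plane(T,p,.05).round(3).tolist() for p in [(208,236),(240,236),(224,222),(224,251)]])
E
```

```text
[ 0.4428 -0.1179  0.04  ]
[ 0.4531 -0.0726  0.04  ]
end [ 0.44792389 -0.09525721  0.04      ] grasp pt for 92: [ 0.47527324 -0.10125829  0.04      ]
[[0.331, 0.11, 0.05], [0.329, 0.003, 0.05], [0.377, 0.057, 0.05], [0.28, 0.057, 0.05]]
```

The near end, measured afresh, puts the grasp point at (0.4753,-0.1013), within 1 mm of where the tool is. I'll descend and close firmly.

Request:
apply_moves --moves "0 0 50 0 0 -0.006 1; 0 0 100 0 0 -0.006 1; 0 0 140 0 0 -0.006 1; 0 0 165 0 0 -0.006 1; 0 0 180 0 0 -0.006 1; 0 0 180 0 0 -0.006 1; 0 0 180 0 0 -0.006 0; 0 0 180 0 0 -0.006 -1; 0 0 180 0 0 -0.006 -1; 0 0 180 0 0 -0.006 -1" --squeeze 60

```text
t: 15.95
position: [0.4764, -0.1015, 0.022]
orientation: [0.337, 3.123, -0.0]
force: [0.4, -0.2, -0.3]
gripper_width: 0.0608
```

Request:
apply_moves --moves "0 0 0 0 0 0 -1; 0 0 0 0 0 0 -1; 0 0 0 0 0 0 -1; 0 0 0 0 0 0 -1"

```text
t: 16.45
position: [0.4763, -0.1014, 0.0217]
orientation: [0.337, 3.123, -0.0]
force: [-0.0, -0.0, 3.7]
gripper_width: 0.0477
```

Held: width 47.7 mm, the tray's 48. Lift a bit, and check the hung hook's points against the geometry by projection.

Request:
apply_moves --moves "0 0 -15 0 0 0 -1; 0 0 -45 0 0 0 -1; 0 0 -80 0 0 0 -1; 0 0 -80 0 0 0 -1; 0 0 -80 0 0 0 -1"

```text
t: 17.08
position: [0.4759, -0.1013, 0.1014]
orientation: [-0.337, -3.123, 0.0]
force: [0.1, -0.3, -2.7]
gripper_width: 0.0473
```

```bash
python3 - <<'E'
from h import *
from rig import *
S=camera_info("scene");s=camera("scene");cv2.imwrite("pics/s10.png",s)
a=0.077;x=np.array([np.cos(a),np.sin(a),0]);y=np.array([-np.sin(a),np.cos(a),0]);z=np.array([0,0,1.])
g=np.array([.628,.2527,.309]); im=crop(s,340,60,490,260,3)
for X,c in [((0,0,25),(0,0,255)),((22,0,-51),(0,255,0)),((-22,0,-143),(255,0,0)),((0,0,-171),(255,0,255)),((0,0,-147),(0,255,255)),((22,0,-119),(255,255,0)),((-22,0,-79),(0,128,255))]:
    u=proj(S,g+(X[0]*x+X[1]*y+X[2]*z)/1000); print(X,u.round(1)); cv2.circle(im,tuple(np.round((u-[340,60]+.5)*3-.5).astype(int).tolist()),3,c,-1)
cv2.imwrite("pics/s10c.png",im)
cv2.imwrite("pics/s10d.png",crop(s,180,120,330,320,3))
goal((0.5,-0.0,0.2),0.077+np.pi)
E
```

```text
(0, 0, 25) [415.3 147.2]
(22, 0, -51) [416.6 183.8]
(-22, 0, -143) [396.3 208.6]
(0, 0, -171) [401.  223.7]
(0, 0, -147) [402.6 215.2]
(22, 0, -119) [411.4 210.1]
(-22, 0, -79) [400.5 184.8]
t 17.12 pos [ 0.4758 -0.1013  0.101 ] a 2.9268 F [ 0.3 -0.3 -1.9] w 0.0478
shift mm [ -1.9 104.1 -99. ] turn [ 0.0003 -0.0012 -0.2918]
```

View pics/s10c.png

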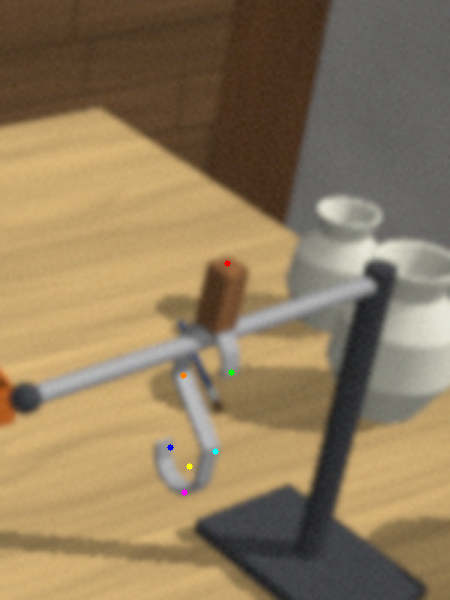

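View pics/s10d.png

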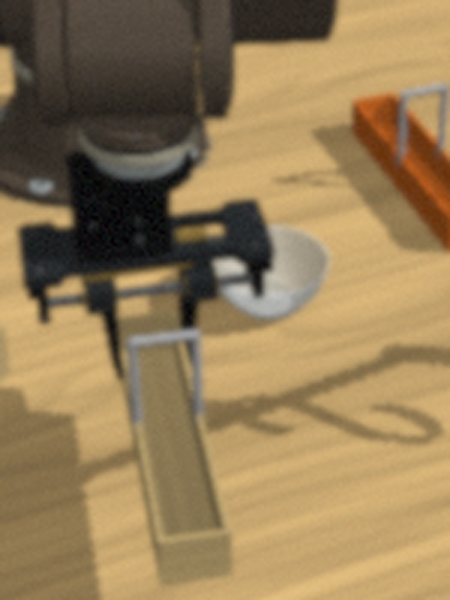

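Projected hook points lie within about 1.5 px of what is seen, so the hook hangs as expected. The tray is held level. Now I'll plan the approach with the bail 70 mm on the robot side of the hook.

```bash
python3 - <<'E'
from h import *
from rig import *
T=camera_info("top");print([plane(T,p,.04).round(3).tolist() for p in [(153,237),(169,237),(150,309),(166,309)]])
goal((0.467,0.240,0.098),0.077+np.pi)
E
```

```text
[[0.331, 0.296, 0.04], [0.33, 0.242, 0.04], [0.096, 0.302, 0.04], [0.095, 0.249, 0.04]]
t 17.12 pos [ 0.4758 -0.1013  0.101 ] a 2.9268 F [ 0.3 -0.3 -1.9] w 0.0478
shift mm [ 81.3 331.6   3.1] turn [ 0.0003 -0.0012 -0.2918]
```

Path is clear: orange tray and bowl stay at x<0.38. Moving.

Request:
apply_moves --moves "6 25 0 0 0 -0.02 -1; 16 65 2 0 0 -0.06 -1; 28 110 3 0 0 -0.1 -1; 38 155 3 0 0 -0.14 -1; 49 200 3 0 0 -0.18 -1; 60 245 3 0 0 -0.22 -1; 70 285 3 0 0 -0.26 -1; 77 315 3 0 0 -0.29 -1; 81 332 3 0 0 -0.292 -1; 81 332 3 0 0 -0.292 -1"

```text
t: 18.38
position: [0.4675, 0.2406, 0.0978]
orientation: [0.122, -3.138, 0.001]
force: [0.3, -0.3, -1.4]
gripper_width: 0.048
```

```bash
python3 - <<'E'
from h import *
from rig import *
s=camera("scene");cv2.imwrite("pics/s11.png",s);t=camera("top");cv2.imwrite("pics/t11.png",t)
cv2.imwrite("pics/s11c.png",crop(s,310,100,480,300,3)); cv2.imwrite("pics/t11c.png",crop(t,100,80,260,220,4))
goal((0.467,0.240,0.098),0.077+np.pi)
E
```

```text
t 18.48 pos [0.4677 0.2395 0.0982] a -3.0651 F [-0.2  0.5 -1.9] w 0.0476
shift mm [0.7 0.6 0.2] turn [-0.0005 -0.001  -0.0005]
```

View pics/s11c.png

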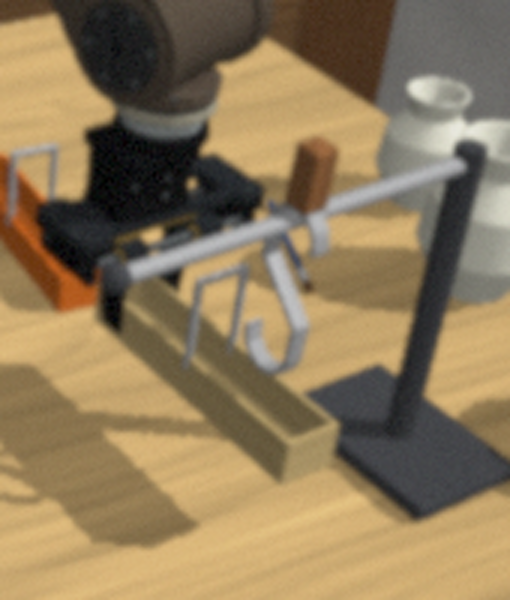

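View pics/t11c.png

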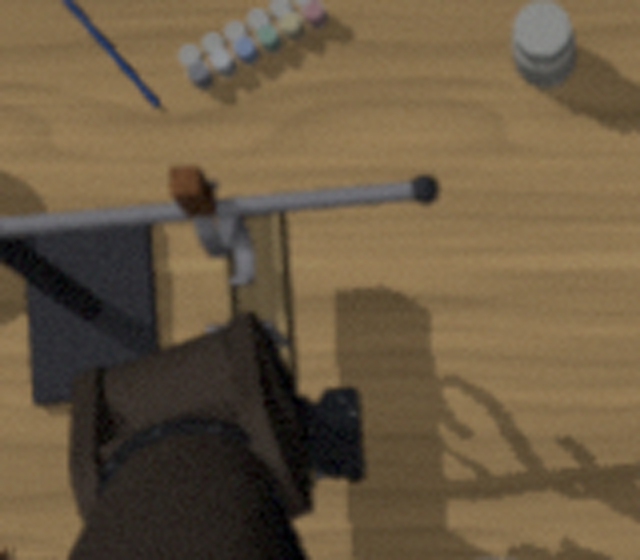

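```bash
python3 - <<'E'
from h import *
from rig import *
S=camera_info("scene");a=.0765;u=np.array([np.cos(a),np.sin(a),0]);v=np.array([-np.sin(a),np.cos(a),0])
m=np.array([.4677,.2395,.0982-.0017])+.0915*u;print("tray mid",m)
for k in (-.022,.022): print("bail pred",((proj(S,m+k*v+[0,0,.09])-[310,100])*3).round(1))
for p in (-.12,.12):
  for k in (-.024,.024): print("rim pred",p,k,((proj(S,m+p*u+k*v+[0,0,.02])-[310,100])*3).round(1))
# hook lateral offset
h=np.array([.628,.2527,0])-m;print("hook rel tray u,v",h@u,h@v)
E
```

```text
tray mid [0.55893239 0.24649292 0.0965    ]
bail pred [198.2 280.1]
bail pred [243.8 264.8]
rim pred -0.12 -0.024 [ 96.8 278.9]
rim pred -0.12 0.024 [143.1 263.8]
rim pred 0.12 -0.024 [288.2 442.1]
rim pred 0.12 0.024 [338.4 421.9]
hook rel tray u,v 0.06933998622601342 0.0009104014585954529
```

Predicted bail ends (198,280) and (244,265) match the seen (198,282) and (245,267). I'll slide the bail into the curl's mouth.

Request:
apply_moves --moves "0 0 3 0 0 0 -1; -15 0 3 0 0 0 -1; -30 0 3 0 0 0 -1; -44 0 3 0 0 0 -1; -57 0 3 0 0 0 -1; -68 0 3 0 0 0 -1; -68 0 3 0 0 0 -1; -68 0 3 0 0 0 -1"

```text
t: 19.48
position: [0.5353, 0.2454, 0.0955]
orientation: [0.121, -3.139, 0.0]
force: [-0.7, 0.3, -2.0]
gripper_width: 0.0479
```

```bash
python3 - <<'E'
from h import *
from rig import *
s=camera("scene");cv2.imwrite("pics/s12c.png",crop(s,310,100,480,300,3))
goal((0.628-.0915*.997,0.2527-.0915*.0765,0.0577),0.0765+np.pi)
E
```

```text
t 19.52 pos [0.5352 0.2454 0.0955] a -3.0643 F [-0.2 -0.8 -2.9] w 0.0477
shift mm [-1.6  0.2 37.8] turn [-0.0002 -0.0005  0.0008]
```

View pics/s12c.png

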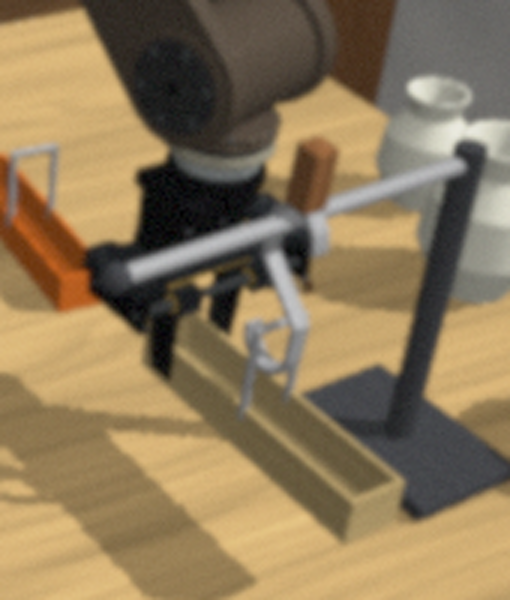

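The bail is inside the curl, between tip and crossing. Lowering.

Request:
apply_moves --moves "0 0 8 0 0 0 -1; 0 0 18 0 0 0 -1; 0 0 27 0 0 0 -1; 0 0 33 0 0 0 -1; 0 0 35 0 0 0 -1; 0 0 35 0 0 0 -1; 0 0 35 0 0 0 -1"

```text
t: 20.4
position: [0.5358, 0.2455, 0.0609]
orientation: [-0.121, 3.139, 0.0]
force: [0.3, -1.0, -1.2]
gripper_width: 0.0479
```

```bash
python3 - <<'E'
from h import *
from rig import *
s=camera("scene");cv2.imwrite("pics/s13c.png",crop(s,310,100,480,300,3))
goal((0.628-.0915*.997,0.2527-.0915*.0765,0.0577),0.0765+np.pi)
E
```

```text
t 20.45 pos [0.5358 0.2455 0.0609] a -3.0644 F [ 0.8  0.4 -1.9] w 0.0477
shift mm [-0.9  0.1  3.2] turn [0.0001 0.0006 0.0007]
```

View pics/s13c.png

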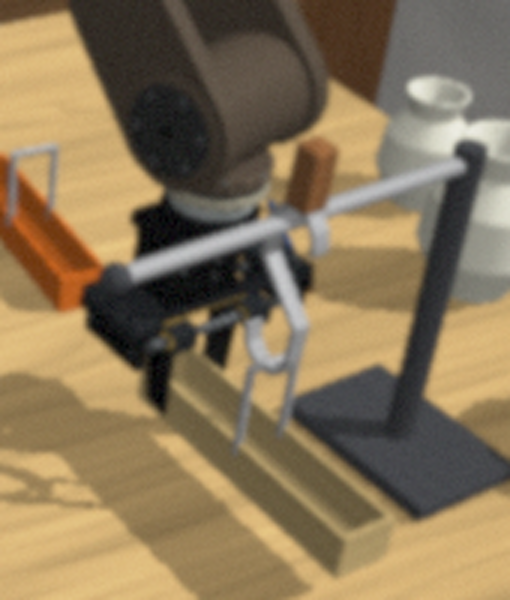

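Request:
apply_moves --moves "0 0 1 0 0 0 -1; 0 0 2 0 0 0 -1; 0 0 2.5 0 0 0 -1; 0 0 2.5 0 0 0 -1"

```text
t: 20.95
position: [0.5362, 0.2456, 0.0586]
orientation: [-0.121, 3.138, 0.0]
force: [0.4, 0.7, 4.3]
gripper_width: 0.0474
```

```bash
python3 - <<'E'
from h import *
goal((0.628-.0915*.997,0.2527-.0915*.0765,0.0577),0.0765+np.pi)
E
```

```text
t 20.95 pos [0.5362 0.2456 0.0586] a -3.0644 F [0.4 0.7 4.3] w 0.0474
shift mm [-0.6  0.   0.9] turn [0.0003 0.0016 0.0007]
```

Contact (about 6 N on the hook). I'll ease off and release gently.

Request:
apply_moves --moves "0 0 -0.7 0 0 0 -1; 0 0 -0.7 0 0 0 -1; 0 0 -0.7 0 0 0 0.1; 0 0 -0.7 0 0 0 0.5; 0 0 -0.7 0 0 0 0.7; 0 0 -0.7 0 0 0 0.7; 0 0 -0.7 0 0 0 0.7" --squeeze 10

```text
t: 21.82
position: [0.5357, 0.2455, 0.0588]
orientation: [0.121, -3.139, 0.0]
force: [0.6, 0.3, 0.3]
gripper_width: 0.0801
```

```bash
python3 - <<'E'
from h import *
from rig import *
s=camera("scene");cv2.imwrite("pics/s14c.png",crop(s,310,100,480,300,3));cv2.imwrite("pics/w14.png",camera("wrist"))
goal((0.628-.0915*.997,0.2527-.0915*.0765,0.0577),0.0765+np.pi)
E
```

```text
t 21.93 pos [0.5357 0.2455 0.0588] a -3.0644 F [ 0.1 -0.7  0.5] w 0.0806
shift mm [-1.1  0.2  1.1] turn [-0.0001  0.      0.0007]
```

View pics/s14c.png

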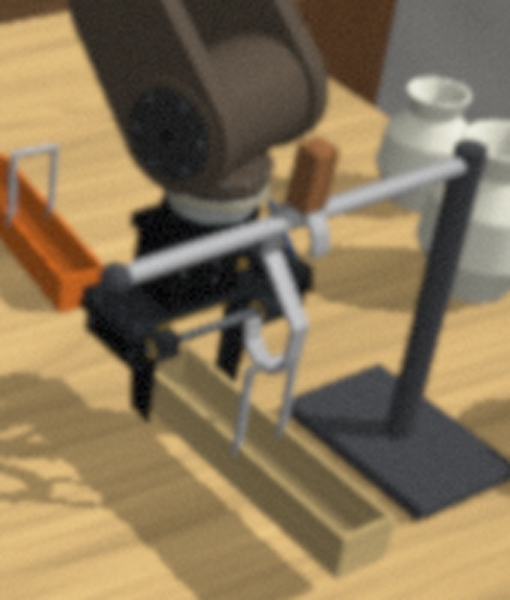

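View pics/w14.png

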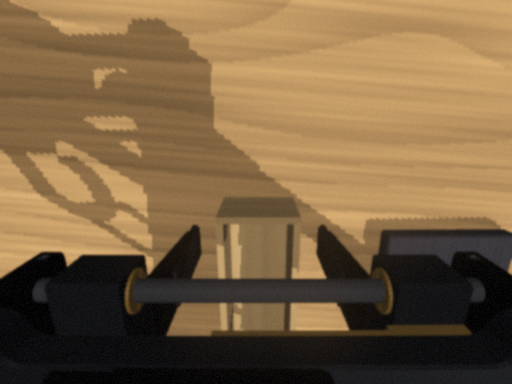

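The tray hangs released and level, with clear gaps either side (wrist: tray at columns 217–300, fingers at 200 and 318). I'll back the fingers straight off towards the robot, then go up.

Request:
apply_moves --moves "5 0 0 0 0 0 0.7; 15 0 0 0 0 0 0.7; 32 0 0 0 0 0 0.7; 55 0 0 0 0 0 0.7; 75 0 -20 0 0 0 0.7; 75 0 -60 0 0 0 0.7; 75 0 -110 0 0 0 0.7; 75 0 -160 0 0 0 0.7; 75 0 -160 0 0 0 0.7; 75 0 -160 0 0 0 0.7"

```text
t: 23.18
position: [0.4601, 0.2395, 0.2182]
orientation: [0.121, -3.139, 0.0]
force: [-1.0, -0.2, -0.3]
gripper_width: 0.0812
```

```bash
python3 - <<'E'
from h import *
from rig import *
s=camera("scene");cv2.imwrite("pics/s15.png",s);cv2.imwrite("pics/s15c.png",crop(s,310,100,480,300,3))
goal((0.628-.0915*.997,0.2527-.0915*.0765,0.0577),0.0765+np.pi)
E
```

```text
t 23.23 pos [0.4601 0.2395 0.2177] a -3.0643 F [-0.1 -0.2  0.4] w 0.0807
shift mm [-77.2   0.4 159.9] turn [-0.0006 -0.0017  0.0008]
```

Request:
apply_moves --moves "0 0 0 0 0 0 0.7; 0 0 0 0 0 0 0.7; 0 0 0 0 0 0 0.7; 0 0 0 0 0 0 0.7; 0 0 0 0 0 0 0.7; 0 0 0 0 0 0 0.7; 0 0 0 0 0 0 0.7; 0 0 0 0 0 0 0.7"

```text
t: 24.22
position: [0.4609, 0.2397, 0.2188]
orientation: [-0.121, 3.139, -0.0]
force: [0.7, -0.6, -0.3]
gripper_width: 0.0811
```

```bash
python3 - <<'E'
from h import *
from rig import *
s0=cv2.imread("pics/s15.png");s=camera("scene");cv2.imwrite("pics/s16.png",s);cv2.imwrite("pics/s16c.png",crop(s,310,100,480,300,3))
d=cv2.GaussianBlur(cv2.absdiff(s,s0).max(2),(5,5),0);print("frame diff in tray region",d[180:300,340:450].max(),"elsewhere",d[250:380,180:300].max())
S=camera_info("scene");a=.0765;u=np.array([np.cos(a),np.sin(a),0]);v=np.array([-np.sin(a),np.cos(a),0])
for m in ([.628,.2527,.056],):
  m=np.array(m)
  for p in (-.12,.12):
    for k in (-.024,.024): print("rim pred",p,k,((proj(S,m+p*u+k*v+[0,0,.02])-[310,100])*3).round(1))
E
```

```text
frame diff in tray region 6 elsewhere 4
rim pred -0.12 -0.024 [142.5 360.6]
rim pred -0.12 0.024 [189. 344.]
rim pred 0.12 -0.024 [345.8 541.3]
rim pred 0.12 0.024 [396.3 518.9]
```

View pics/s16c.png

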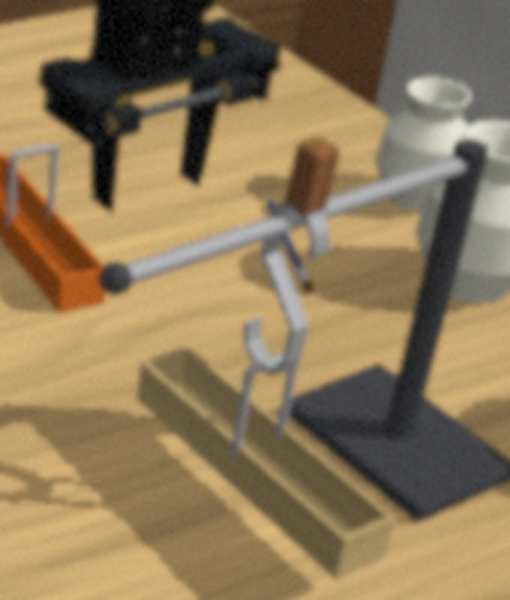

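View pics/s16.png

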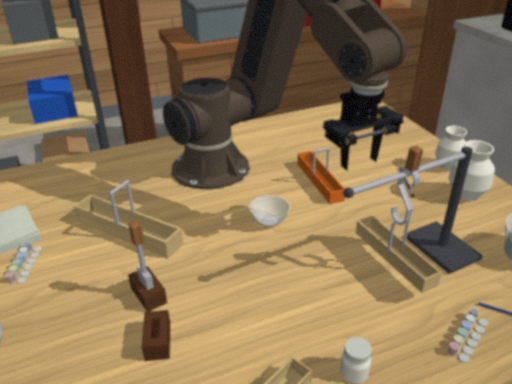

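The tray hangs level and at rest: two frames 1 s apart differ only by noise, and the rim corners lie within 3 px of the level prediction. The scraper is still in its block at scene (147,285). Handing in.

```bash
python3 -c "
from rig import order,readout
print(order.job_done()); print(readout.get_state()['t'])"
```

```text
the job is handed in; nothing more can be done
None
the job is handed in; nothing more can be done
```

The S-hook hangs on the drying rail near the middle, let go, with the smaller plywood brush tray hanging from its lower curl. I handed the job in at about 24 s of the 72 s allowed; it reported no verdict.

**Last checks:**
- **Hook:** after release, its points projected to within about 1.5 px of the camera image. That puts it upright and a few millimetres at most from where it should hang.
- **Tray:** two pictures 1 s apart differed only by noise, so it is at rest. Its rim corners lie within about 3 px of the prediction for a level tray, so it hangs level to within a degree or two.
- **Robot and scraper:** the open gripper stands clear of everything, and the scraper is still in its block.

No check failed. The one disagreement was small: top-camera rail readings differed by about 2 mm from the others, so I relied on the scene and wrist views there.

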